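# Tip two pattern weights out of the tray

### The arm

A 6-joint arm with a two-finger parallel gripper is mounted at the origin on the work surface. World frame = base frame: x ahead of the robot, y to its left, z up, the work surface at z = 0. Lengths are in m, angles in rad, forces in N, time in s.
With the tool pointing down it reaches from about 0.325 to 1 m from the base axis. Payload 5.1 kg.
Tool frame: the origin (TCP) lies midway between the tips of the shut fingers; the grasp point (between the pads) lies 19 mm behind it (tcp_to_grasp is the distance from the TCP to the grasp point, in m); z points along the fingers, y is the line along which they close (so a half turn about z gives the same grasp; the last joint's range is limited). The gripper opens to 85 mm and grips with 20 to 120 N. Pads are 22 mm wide; open, the fingers measure 114 mm over their backs; the gripper's body (76 mm by 85 mm) begins 54 mm behind the grasp point. The pads swing forward as they close: fully open they stand 13 mm farther back than shut.
Start: joints at [-1.205, 0.124, 1.65, -0, 1.367, -0.083], TCP at [0.282, -0.586, 0.231] pointing down, gripper open.
Joint ranges: [-2.61, 2.61], [-1.02, 2.33], [0.03, 2.71], [-1.35, 4.49], [0.32, 2.68], [-2.91, 2.91]. Speed limits (rad/s): [2.57, 2.57, 3.14, 3.14, 3.14, 3.14].

### API

Orientations are given as a 3x3 rotation matrix whose columns are the frame's x, y, z axes.
In Python, from cell import * gives the robot as it stands. The module is installed in compiled form; this text tells all that it offers.
- The arm moves only by the tool servo_tool, never from a script. Its argument "deltas" is a list of rows, each a list of 6 numbers: the shift along the tool's x, y, z in mm, then the turn, a rotation vector about the tool's x, y, z in degrees. In form: [[tx, ty, tz, rx, ry, rz], ...]. A call has 1 to 5 rows; each row is the pose to reach, as a shift and turn from the pose commanded when the call began, along the tool's axes at that moment; what a row does not reach only later rows make up. A row lasts 1/12 s, in which the tool goes at most 41.7 mm and 7.16 degrees, less where a joint would pass 70% of its speed; a pose out of reach is approached as far as the arm can. A call with a gripper value outside its range is refused whole. "grip" is the opening, from 0 (shut) to 1 (fully open), set as the call begins (left out, the last holds). The fingers move at their own pace and stop on an object; "grip_force" is the grip in N (left out, the last holds). Time passes only in rows, so rows that repeat a pose let the fingers close. It gives the time, the measured TCP pose, the force, the opening and the grip force at its end, in the units of the state.
- get_state(): the state, without advancing time (a new reading comes with each control period).
- capture(name): name is "scene" or "top"; returns a dict with "frame" (400x640x3 uint8, red, green, blue), "fx", "fy", "cx", "cy" (pixels), "dist" ([k1, k2, p1, p2, k3] as OpenCV has them; the pictures are not rectified), "R" (3x3) and "t" (3): a world point X has camera coordinates R X + t. Camera axes: x right, y down, z forward; pixel columns grow to the right and rows downward; lengths in m; the calibration is good to about 2 mm. A picture is of the moment at which its call begins. There is no depth.
- finish_job(): hands the job in; it is judged then, once.
Trained networks look in a picture, given as the dict that the camera call returned (one of the last four; its "shot" number tells which), for a name from the list of things; names that differ only in an ending like _2 or _b are one class to them, and where a whole thing is asked for, a point or a joint stands for the part that bears it (a point fixed in the world has none). Each returns a list of dicts, best first, with "confidence" (0 to 1); they miss things now and then, are a little off and sometimes report something else, mostly with a low value. They report only what shows in the picture. A call takes as long as a camera call. They do not tell look-alikes from the thing itself.
- recognise(picture, name): "extent" ([centre column, centre row, width, height] in pixels, round what is visible of it).
- trace(picture, name): "region" (400x640 bool, what is visible of it) and "extent" ([centre column, centre row, width, height] in pixels, round what is visible of it).
The state is a dict: "t": time; "joints": joint angles; "joint_vel": joint speeds; "joint_torque": joint torques, N m; "tool_pos": TCP position; "tcp_rot": TCP orientation; "force": force on the tool from outside, world axes, zero at the start; "ft_torque": the same for the moment, N m; "grip_width": opening from 0.0 (shut) to 1.0 (fully open); "grip_force": force on a finger pad.
Only numpy, scipy, OpenCV 4.12 (cv2) and the standard library are available. Lean on these libraries where they do the work, as an engineer would, in place of code of your own. Each camera call takes 0.05 s, during which the arm holds its last target. There are 200 camera calls.

### The job

Weigh down the card sleeve pattern with two of the steel weights from the wooden tray: carry the tray over by its handle, hold its open end low over the card, tip it just until the weights begin to slide, and let the first two slide out one after the other to lie flat on the card. Keep the other three in the tray and stand it back where it was, the same way round and level. Move the weights only by tipping the tray, never with the fingers and never letting one drop from a height, and leave the shears, the thread cone and the pin tin alone.

Things in the scene. Friction and masses are not known exactly. Their poses are not given: they have to be found in the camera images.
- tray: shallow wooden weight tray, loose, 230 mm long (its x) x 88 wide (its y), 0.17 kg empty: floor 4 mm thick, side walls 6 mm thick and 20 high, back wall (+x) 24 high, 76 clear between the sides; the -x end is open, no wall, so weights can slide out over the floor's edge. Weights start to slide when it is tipped 20 to 27 degrees (varies); on the card at 28 to 36. Origin: centre of underside, z up
- tray_grip (a point): centre of the tray's handle, a flat upright wooden slat 14 mm thick (tray's x), 30 high and 76 long (tray's y), bridging the tray's middle between two uprights 34 mm wide; the point is 87 mm above the tray's underside, the slat's top 102 mm above it; 62 mm free between slat and weights. Axes as the tray's
- tray_lip (a point): middle of the floor's edge at the tray's open end, on the floor's upper face: 115 mm along the tray's -x from the handle's centre, 83 mm below it, 4 mm above the underside. Axes as the tray's: a weight with x above 0 here has its centre still in the tray. With this edge just above the card and the tray tipped little past the slip angle, a weight sliding out stops with its front edge on the card, the rest behind it, until the tray is eased back from under it
- w1: the first weight from the tray's open end: a flat bare steel bar, 70 mm long (its y, across the tray) x 40 mm (its x, along the tray) x 6 mm thick, 0.13 kg; all five are alike and lie in single file, one against the next; origin at the centre of its underside, z up. Its nearest edge starts about 15 to 20 mm inside the open end
- w2: the second weight from the tray's open end: a flat bare steel bar, 70 mm long (its y, across the tray) x 40 mm (its x, along the tray) x 6 mm thick, 0.13 kg; all five are alike and lie in single file, one against the next; origin at the centre of its underside, z up
- w3: the third weight from the tray's open end: a flat bare steel bar, 70 mm long (its y, across the tray) x 40 mm (its x, along the tray) x 6 mm thick, 0.13 kg; all five are alike and lie in single file, one against the next; origin at the centre of its underside, z up
- w4: the fourth weight from the tray's open end: a flat bare steel bar, 70 mm long (its y, across the tray) x 40 mm (its x, along the tray) x 6 mm thick, 0.13 kg; all five are alike and lie in single file, one against the next; origin at the centre of its underside, z up
- w5: the fifth weight from the tray's open end: a flat bare steel bar, 70 mm long (its y, across the tray) x 40 mm (its x, along the tray) x 6 mm thick, 0.13 kg; all five are alike and lie in single file, one against the next; origin at the centre of its underside, z up, next to the closed end
- pattern: the sleeve pattern, brown card 2 mm thick lying flat and fast on the bench: a rectangle 240 mm (its x) x 200 mm (its y) with a round cap at its +x end; origin at the centre of the rectangle, on the bench, z up
- pattern_cap (a point): centre of the round cap of the pattern, a disc of radius 100 mm that continues the card at +x: 100 mm along x from the pattern's origin, on the card's top
- shears: tailor's shears lying flat on the bench, 230 mm long, black handles 90 mm wide, 12 mm high; origin at the pivot on the bench, x towards the blade tips; leave alone
- thread: upright cone of white thread, 52 mm wide and 80 mm high; origin at the centre of its foot; leave alone
- tin: round steel pin tin, 70 mm wide and 22 mm high; origin at the centre of its underside; leave alone
Not all that is in view belongs to the job. What is shaped like the w5 but blue or orange is not meant.

How it is judged:
By the outcome, as a careful person would: the job done as asked, in the order asked, and still so for the second after the job is handed in, with the robot touching nothing.
It also fails if it takes over 61 s, if anything falls off the work surface, if the arm or the gripper's body presses on something with over 40 N, if the wrist force passes 120 N, or if a joint passes its speed limit or range.

## Working session

There is one attempt and no reset: what is moved stays moved. The work goes in short steps, Python scripts to look and compute and a tool call to move; the robot and the scene stay as the last step left them, time stands still between calls to the robot, and variables do not carry over. Pictures are saved under pics/ and viewed, at most 10 in all, crops included, and the job is handed in when it is done.

Besides the shell and the picture viewer there is one more tool, called after "Emit:" in YAML: its name, and indented under it one key for each argument. servo_tool: Moves the arm, as the interface text tells. Its arguments: {"type":"object","properties":{"deltas":{"type":"array","items":{"type":"array","items":{"type":"number"}}},"grip":{"type":"number"},"grip_force":{"type":"number"}},"required":["deltas"]}

```bash
mkdir -p pics
python3 - <<'E'
from cell import *
import cv2,numpy as np
for n in ["scene","top"]:
    p=capture(n); cv2.imwrite(f"pics/{n}0.png",p["frame"][:,:,::-1])
    print(n,p["fx"],p["fy"],p["cx"],p["cy"],p["dist"],np.round(p["R"],3).tolist(),np.round(p["t"],3).tolist())
    for k in ["tray","tray_grip","w1","pattern","shears","thread","tin"]:
        print(k,[(np.round(d["extent"]).tolist(),round(d["confidence"],2)) for d in recognise(p,k)][:6])
s=get_state();print(s["tcp_rot"],s["tool_pos"],s["t"])
E
```

```text
scene 364.8498021307227 364.8498021307227 313.30682776436595 199.72419368000925 [-0.07888087  0.          0.          0.          0.        ] [[0.361, 0.933, 0.006], [0.77, -0.294, -0.566], [-0.526, 0.209, -0.824]] [-0.225, -0.354, 1.15]
tray [([375.0, 186.0, 61.0, 82.0], 0.66)]
tray_grip [([376.0, 185.0, 57.0, 82.0], 0.63)]
w1 [([449.0, 237.0, 28.0, 34.0], 0.91), ([382.0, 212.0, 29.0, 13.0], 0.8), ([380.0, 200.0, 29.0, 13.0], 0.69), ([403.0, 258.0, 17.0, 33.0], 0.61), ([375.0, 187.0, 22.0, 14.0], 0.56), ([374.0, 174.0, 22.0, 6.0], 0.55)]
pattern [([208.0, 258.0, 121.0, 134.0], 0.79)]
shears [([353.0, 337.0, 78.0, 107.0], 0.63)]
thread [([309.0, 252.0, 20.0, 32.0], 0.64)]
tin [([275.0, 167.0, 25.0, 28.0], 0.97), ([373.0, 176.0, 21.0, 4.0], 0.23)]
top 504.28543157431994 504.28543157431994 326.47320078826664 204.16720986943653 [-0.15520747  0.          0.          0.          0.        ] [[-0.014, -0.999, -0.031], [-0.991, 0.018, -0.134], [0.134, 0.029, -0.99]] [0.042, 0.586, 1.053]
tray [([247.0, 249.0, 62.0, 111.0], 0.91)]
tray_grip [([246.0, 248.0, 61.0, 111.0], 0.92), ([346.0, 310.0, 32.0, 34.0], 0.24)]
w1 [([243.0, 264.0, 35.0, 27.0], 0.92), ([240.0, 284.0, 34.0, 26.0], 0.88), ([204.0, 164.0, 17.0, 31.0], 0.81), ([308.0, 232.0, 36.0, 24.0], 0.66), ([248.0, 245.0, 25.0, 18.0], 0.63), ([251.0, 228.0, 33.0, 25.0], 0.58)]
pattern [([446.0, 227.0, 112.0, 146.0], 0.59)]
shears [([335.0, 114.0, 38.0, 100.0], 0.65)]
thread [([345.0, 190.0, 20.0, 24.0], 0.67)]
tin [([346.0, 310.0, 31.0, 31.0], 0.82)]
[[ 9.00973972e-01  4.33873140e-01  1.84881149e-05]
 [ 4.33873140e-01 -9.00973972e-01 -2.94029596e-05]
 [ 3.90015590e-06  3.45127977e-05 -9.99999999e-01]] [ 0.28199294 -0.58563257  0.23135251] 0.8
```

Run:
```python
import cv2
a=cv2.imread("pics/top0.png");cv2.imwrite("pics/top0z.png",cv2.resize(a[50:350,150:550],(800,600),interpolation=cv2.INTER_CUBIC))
```

```text
(no output)
```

View pics/top0z.png

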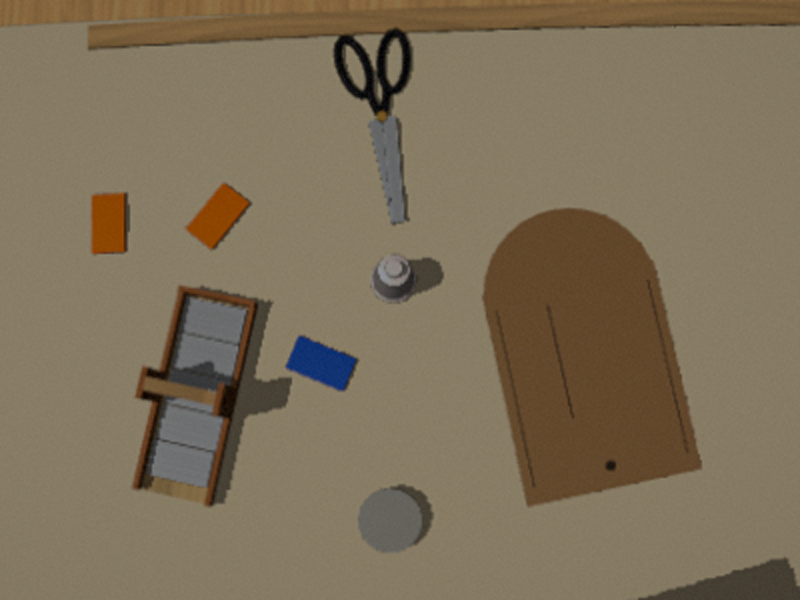

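View pics/scene0.png

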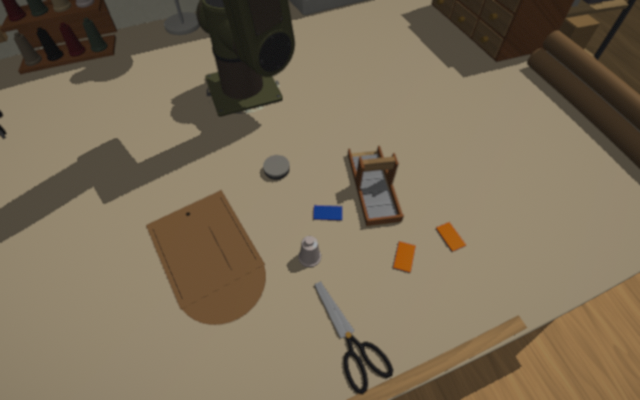

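The top view, zoomed, shows the tray at about (195,395) with its open end at the bottom, near the robot. The card is at about (595,355) with its cap away from the robot. The tin, thread cone and blue bar lie between them. Next I'll fit the poses.

```bash
cat > h.py <<'E'
from cell import *
import cv2,numpy as np
from scipy.optimize import minimize
def proj(p,X):
    return cv2.projectPoints(np.asarray(X,float).reshape(-1,1,3),cv2.Rodrigues(np.array(p["R"]))[0],np.array(p["t"],float),np.array([[p["fx"],0,p["cx"]],[0,p["fy"],p["cy"]],[0,0,1.]]),np.array(p["dist"],float))[0][:,0]
def back(p,uv,z):
    K=np.array([[p["fx"],0,p["cx"]],[0,p["fy"],p["cy"]],[0,0,1.]]);R=np.array(p["R"]);t=np.array(p["t"])
    q=cv2.undistortPoints(np.array(uv,float).reshape(-1,1,2),K,np.array(p["dist"],float))[:,0]
    d=np.c_[q,np.ones(len(q))]@R; c=-R.T@t
    return c+d*((z-c[2])/d[:,2])[:,None]
def box(x0,x1,y0,y1,z0,z1): return np.array([[x,y,z] for x in(x0,x1) for y in(y0,y1) for z in(z0,z1)])
TR=[box(-.115,.115,-.044,.044,0,.004),box(-.115,.115,-.044,-.038,0,.02),box(-.115,.115,.038,.044,0,.02),box(.109,.115,-.044,.044,0,.024),
 box(-.017,.017,.038,.044,0,.102),box(-.017,.017,-.044,-.038,0,.102),box(-.007,.007,-.044,.044,.072,.102)]
a=np.linspace(-np.pi/2,np.pi/2,24)
PA=[np.r_[[[-.12,-.1,.002],[-.12,.1,.002]],np.c_[.1+.1*np.cos(a),.1*np.sin(a),a*0+.002]]]
def T(q,X):
    c,s=np.cos(q[2]),np.sin(q[2]); return X@np.array([[c,-s,0],[s,c,0],[0,0,1]]).T+[q[0],q[1],0]
def mask(p,parts,q):
    m=np.zeros((1600,2560),np.uint8)
    for b in parts:
        h=cv2.convexHull(((proj(p,T(q,b))+.5)*4).astype(np.float32)); cv2.fillConvexPoly(m,h.astype(np.int32),1)
    return cv2.resize(m.astype(np.float32),(640,400),interpolation=cv2.INTER_AREA)
def fit(views,parts,q0):
    f=lambda q:sum(1-np.minimum(m,r).sum()/np.maximum(m,r).sum() for p,r in views for m in[mask(p,parts,q)])
    q0=np.array(q0,float); sim=np.r_[[q0],q0+np.diag([.02,.02,.15])]
    r=minimize(f,q0,method="Nelder-Mead",options=dict(initial_simplex=sim,xatol=2e-4,fatol=1e-4)); return r.x,r.fun
E
python3 - <<'E'
from h import *
ps=[capture("top"),capture("scene")]
top=ps[0]
z=lambda x,y:[150+x/2,50+y/2]
print(back(top,[z(195,395),z(610,380)],0.02))
for name,parts,uv,yaw in [("tray",TR,z(195,395),-.2),("pattern",PA,z(605,385),.2)]:
    q0=[*back(top,[uv],.01)[0][:2],yaw]
    v=[]
    for p in ps:
        r=trace(p,name)
        if r: v.append((p,r[0]["region"].astype(np.float32)))
    for vs in (v,v[:1],v[1:]): print(name,len(vs),*fit(vs,parts,q0))
# tray wall-top corners check
print(np.round(back(top,[z(181,288),z(255,300)],.024),4).tolist(),np.round(back(top,[z(136,488),z(212,504)],.02),4).tolist())
print("pat corners",np.round(back(top,[z(528,505),z(700,466)],.002),4).tolist())
print("thread,tin,blue",np.round(back(top,[z(393,290),z(390,520),z(322,363)],0.),3).tolist())
E
```

```text
[[ 0.49616272  0.2085096   0.02      ]
 [ 0.50483281 -0.24770233  0.02      ]]
tray 2 [ 0.49484997  0.21166708 -0.23760131] 1.1541526317596436
tray 1 [ 0.49692315  0.21075385 -0.22935788] 0.625264048576355
tray 1 [ 0.49386183  0.21344263 -0.23323304] 0.5185115933418274
pattern 2 [ 0.50530312 -0.22937758  0.17916595] 0.0416141152381897
pattern 1 [ 0.50582049 -0.23000362  0.17074376] 0.01944214105606079
pattern 1 [ 0.50490767 -0.22880671  0.17943931] 0.016529977321624756
[[0.6151, 0.2242, 0.024], [0.6, 0.1412, 0.024]] [[0.3946, 0.2742, 0.02], [0.377, 0.1898, 0.02]]
pat corners [[0.3702, -0.1556, 0.002], [0.4078, -0.3499, 0.002]]
thread,tin,blue [[0.612, -0.012, 0.0], [0.357, -0.004, 0.0], [0.531, 0.069, 0.0]]
```

```bash
cat >> h.py <<'E'
def hullfit(views,parts,q0):
    def hm(p,q):
        P=np.vstack([proj(p,T(q,b)) for b in parts]); m=np.zeros((1600,2560),np.uint8)
        cv2.fillConvexPoly(m,cv2.convexHull(((P+.5)*4).astype(np.float32)).astype(np.int32),1); return cv2.resize(m.astype(np.float32),(640,400),interpolation=cv2.INTER_AREA)
    V=[]
    for p,r in views:
        r=cv2.morphologyEx(r.astype(np.uint8),cv2.MORPH_OPEN,np.ones((2,2)))
        m=np.zeros((400,640),np.uint8); cv2.fillConvexPoly(m,cv2.convexHull(np.argwhere(r)[:,::-1].astype(np.int32)),1); V.append((p,m.astype(np.float32)))
    f=lambda q:sum(1-np.minimum(m,r).sum()/np.maximum(m,r).sum() for p,r in V for m in[hm(p,q)])
    q0=np.array(q0,float); sim=np.r_[[q0],q0+np.diag([.02,.02,.15])]
    r=minimize(f,q0,method="Nelder-Mead",options=dict(initial_simplex=sim,xatol=2e-4,fatol=1e-4)); return r.x,r.fun
def Rtool(psi,tilt=0):  # tray yaw psi, tilt: open end down
    tx=np.array([np.cos(psi),np.sin(psi),0]);tz=np.array([0,0,1.]);ty=np.cross(tz,tx)
    x=tx*np.cos(tilt)+tz*np.sin(tilt); z=np.cross(x,ty)
    return np.c_[ty,x,-z]
def delta(goal,R):
    from scipy.spatial.transform import Rotation as Ro
    s=get_state(); R0=np.array(s["tcp_rot"])
    return np.r_[R0.T@(np.array(goal)-s["tool_pos"])*1000, np.degrees(Ro.from_matrix(R0.T@R).as_rotvec())].round(2).tolist()
E
python3 - <<'E'
from h import *
v=[]
for n in ("top","scene"):
    p=capture(n); v.append((p,trace(p,"tray")[0]["region"]))
for vs in (v,v[:1],v[1:]): q,e=hullfit(vs,TR,[.4967,.2074,-.22]);print(q,e)
q,e=hullfit(v,TR,[.4967,.2074,-.22])
print(delta([q[0],q[1],.2],Rtool(q[2])))
E
```

```text
[ 0.49524541  0.2088473  -0.20901279] 0.11573004722595215
[ 0.49442422  0.20752425 -0.22417502] 0.01939260959625244
[ 0.49752049  0.21339916 -0.23434359] 0.0351906418800354
[536.81, -623.29, 31.35, -0.0, -0.0, -52.31]
```

Emit:
servo_tool:
  deltas:
    - [20,-23,1,0,0,-5]
    - [50,-58,3,0,0,-12]
    - [78,-90,5,0,0,-19]
    - [105,-122,6,0,0,-26]
    - [132,-153,8,0,0,-30]
  grip: 1
  grip_force: 60

```text
t: 1.72
tool_pos: [0.3333, -0.3938, 0.2235]
tcp_rot: [[0.56, 0.829, 0.0], [0.829, -0.56, -0.0], [0.0, 0.0, -1.0]]
force: [0.3, -0.8, -0.0]
grip_width: 1.002
grip_force: 0.0
```

Run:
```python
from h import *
s=get_state();print(s["t"],s["tool_pos"],delta([.4955,.208,.2],Rtool(-.222)))
```

```text
1.7167 [ 0.33325395 -0.39375258  0.22350532] [589.47, -202.39, 23.46, 0.02, 0.0, -21.32]
```

Emit:
servo_tool:
  deltas:
    - [39,-13,2,0,0,-5]
    - [78,-26,3,0,0,-10]
    - [117,-40,5,0,0,-15]
    - [156,-53,6,0,0,-20]
    - [195,-67,8,0,0,-21.3]

```text
t: 2.13
tool_pos: [0.3879, -0.1948, 0.2159]
tcp_rot: [[0.222, 0.975, 0.001], [0.975, -0.222, -0.001], [-0.0, 0.001, -1.0]]
force: [2.1, -0.1, 0.3]
grip_width: 0.999
grip_force: 0.0
```

Run:
```python
from h import *
s=get_state();print(s["t"],s["tool_pos"],delta([.4955,.208,.2],Rtool(-.222)))
```

```text
2.1333 [ 0.38786657 -0.19481299  0.21592037] [416.67, 15.42, 15.78, 0.08, 0.02, -0.12]
```

Emit:
servo_tool:
  deltas:
    - [40,2,2,0,0,0]
    - [80,3,3,0,0,0]
    - [120,5,5,0,0,0]
    - [160,6,6,0,0,0]
    - [200,8,8,0,0,0]

```text
t: 2.55
tool_pos: [0.4406, -0.0015, 0.2081]
tcp_rot: [[0.225, 0.974, 0.002], [0.974, -0.225, -0.0], [0.0, 0.002, -1.0]]
force: [0.9, -0.5, 0.1]
grip_width: 1.001
grip_force: 0.0
```

Emit:
servo_tool:
  deltas:
    - [40,2,2,0,0,0]
    - [80,3,4,0,0,0]
    - [120,4,6,0,0,0]
    - [160,6,8,0,0,0]
    - [195,7,8,0,0,0]

```text
t: 2.97
tool_pos: [0.4911, 0.1875, 0.1993]
tcp_rot: [[0.224, 0.975, 0.0], [0.975, -0.224, 0.0], [0.0, 0.0, -1.0]]
force: [0.5, 0.1, 0.5]
grip_width: 0.999
grip_force: 0.0
```

Emit:
servo_tool:
  deltas:
    - [15,0,0,0,0,0]
    - [15,0,0,0,0,0]
    - [15,0,0,0,0,0]

```text
t: 3.22
tool_pos: [0.4943, 0.2001, 0.1994]
tcp_rot: [[0.223, 0.975, -0.0], [0.975, -0.223, -0.001], [-0.001, -0.0, -1.0]]
force: [-0.0, 0.0, -0.9]
grip_width: 0.999
grip_force: 0.0
```

Run:
```python
from h import *
s=get_state();print(s["t"],s["tool_pos"],s["joints"],delta([.4955,.208,.067],Rtool(-.222)))
p=capture("scene");cv2.imwrite("pics/s1.png",cv2.resize(p["frame"][60:300,240:560,::-1],(800,600)))
```

```text
3.2167 [0.49428116 0.20009437 0.19941556] [ 2.84196704e-01 -1.13266129e-01  1.94267803e+00 -4.56950420e-04
  1.31282634e+00  5.09078780e-01] [8.07, -0.53, 132.41, -0.02, 0.04, -0.16]
```

View pics/s1.png

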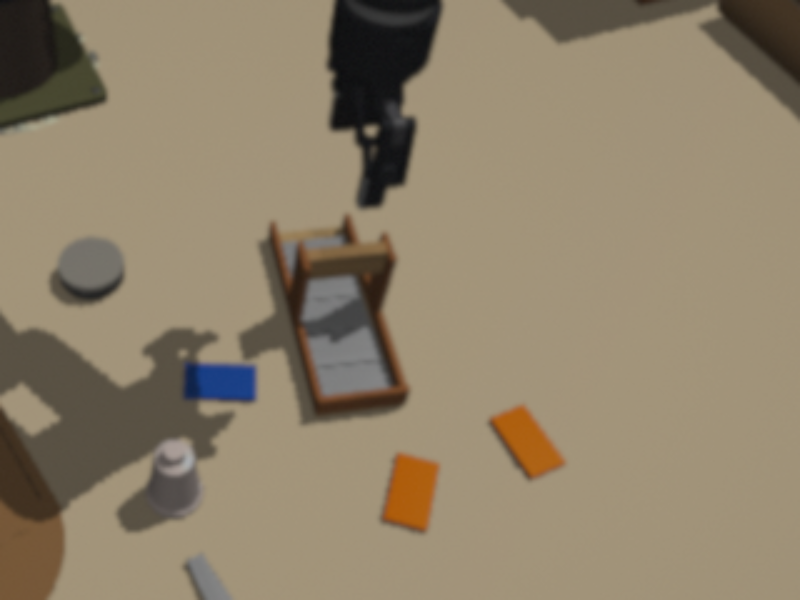

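The gripper is above and in line with the handle, whose slat is at about (348,258) in this crop. Descending now.

Emit:
servo_tool:
  deltas:
    - [8,-0.5,20,0,0,0]
    - [8,-0.5,50,0,0,0]
    - [8,-0.5,80,0,0,0]
    - [8,-0.5,105,0,0,0]
    - [8,-0.5,122,0,0,0]

```text
t: 3.68
tool_pos: [0.4941, 0.2054, 0.0748]
tcp_rot: [[0.227, 0.974, -0.003], [0.974, -0.227, -0.001], [-0.002, -0.003, -1.0]]
force: [0.8, 0.4, -0.3]
grip_width: 1.001
grip_force: 0.0
```

Emit:
servo_tool:
  deltas:
    - [0,0,6,0,0,0]
    - [0,0,10,0,0,0]
    - [0,0,10,0,0,0]

```text
t: 3.93
tool_pos: [0.4959, 0.2067, 0.0677]
tcp_rot: [[0.226, 0.974, -0.0], [0.974, -0.226, -0.0], [-0.0, 0.0, -1.0]]
force: [-1.1, 0.6, -0.4]
grip_width: 1.001
grip_force: 0.0
```

Emit:
servo_tool:
  deltas:
    - [0,0,0,0,0,0]
    - [0,0,0,0,0,0]
    - [0,0,0,0,0,0]
    - [0,0,0,0,0,0]
    - [0,0,0,0,0,0]
  grip: 0.3

```text
t: 4.35
tool_pos: [0.4961, 0.2077, 0.0682]
tcp_rot: [[0.225, 0.974, 0.001], [0.974, -0.225, 0.0], [0.001, 0.001, -1.0]]
force: [-0.6, -1.1, -0.9]
grip_width: 0.305
grip_force: 0.0
```

Emit:
servo_tool:
  deltas:
    - [0,0,0,0,0,0]
    - [0,0,0,0,0,0]
    - [0,0,0,0,0,0]
    - [0,0,0,0,0,0]
    - [0,0,0,0,0,0]
  grip: 0
  grip_force: 80

```text
t: 4.77
tool_pos: [0.4957, 0.2077, 0.0681]
tcp_rot: [[0.225, 0.974, -0.0], [0.974, -0.225, 0.0], [0.0, -0.0, -1.0]]
force: [-3.6, 0.1, 6.0]
grip_width: 0.149
grip_force: 79.8
```

Run:
```python
from h import *
s=get_state();print({k:np.round(s[k],4).tolist() for k in s})
v=[]
for n in ("top","scene"):
    p=capture(n); cv2.imwrite(f"pics/{n}2.png",p["frame"][:,:,::-1])
p=cv2.imread("pics/scene2.png");cv2.imwrite("pics/s2z.png",cv2.resize(p[110:260,300:500],(800,600)))
```

```text
{'t': 4.7667, 'joints': [0.2968, 0.0386, 2.0332, 0.0004, 1.0701, 0.5232], 'joint_vel': [0.0002, -0.0031, 0.0012, -0.0002, 0.0004, -0.0007], 'joint_torque': [-0.7832, -31.2434, -31.0494, -0.2528, -0.8411, -0.0004], 'tool_pos': [0.4957, 0.2077, 0.0681], 'tcp_rot': [[0.2246, 0.9744, -0.0004], [0.9744, -0.2246, 0.0002], [0.0001, -0.0004, -1.0]], 'force': [-3.5997, 0.0956, 6.0166], 'ft_torque': [0.0218, 0.5386, -0.0007], 'grip_force': 79.7786, 'grip_width': 0.149}
```

View pics/s2z.png

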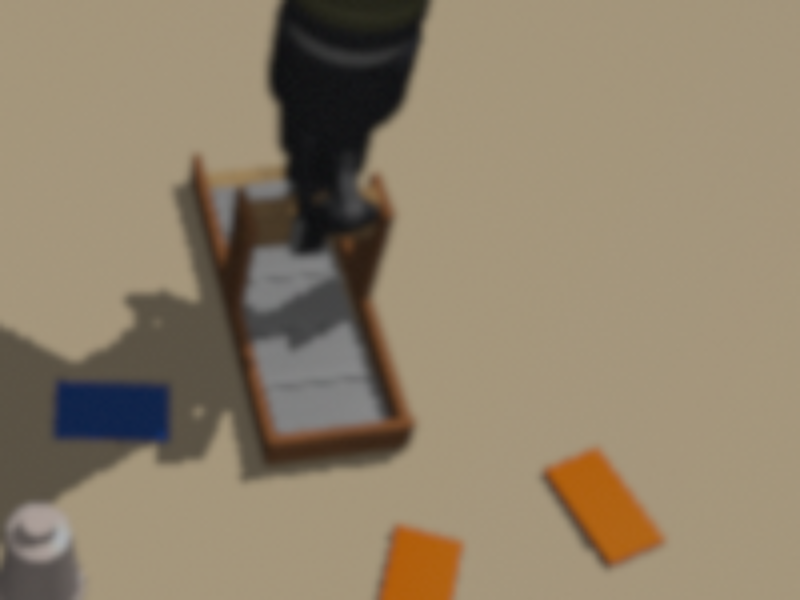

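The fingers hold the slat squarely between the uprights at about (300,225). Lifting gently.

Emit:
servo_tool:
  deltas:
    - [0,0,-2,0,0,0]
    - [0,0,-7,0,0,0]
    - [0,0,-15,0,0,0]
    - [0,0,-26,0,0,0]
    - [0,0,-40,0,0,0]

```text
t: 5.28
tool_pos: [0.4945, 0.207, 0.1067]
tcp_rot: [[0.225, 0.974, -0.003], [0.974, -0.225, -0.001], [-0.002, -0.003, -1.0]]
force: [-0.0, 0.5, -8.8]
grip_width: 0.148
grip_force: 78.1
```

Emit:
servo_tool:
  deltas:
    - [0,0,-16,0,0,0]
    - [0,0,-32,0,0,0]
    - [0,0,-48,0,0,0]
    - [0,0,-62,0,0,0]
    - [0,0,-73,0,0,0]

```text
t: 5.7
tool_pos: [0.4961, 0.2075, 0.1825]
tcp_rot: [[0.225, 0.974, 0.002], [0.974, -0.225, 0.0], [0.001, 0.002, -1.0]]
force: [0.6, -0.3, -7.6]
grip_width: 0.158
grip_force: 78.1
```

Emit:
servo_tool:
  deltas:
    - [0,0,-8,0,0,0]
    - [0,0,-13,0,0,0]
    - [0,0,-16,0,0,0]
    - [0,0,-17,0,0,0]
    - [0,0,-17,0,0,0]

```text
t: 6.12
tool_pos: [0.4954, 0.2074, 0.197]
tcp_rot: [[0.225, 0.974, -0.001], [0.974, -0.225, -0.0], [-0.001, -0.001, -1.0]]
force: [-0.1, -0.3, -8.1]
grip_width: 0.152
grip_force: 78.1
```

```bash
cat >> h.py <<'E'
PQ=np.array([.5055,-.2296,.172])
def pour(lx,z,deg,ly=0.,yaw=None):
    yaw=PQ[2] if yaw is None else yaw
    L=T(PQ,np.array([[lx,ly,0.]]))[0]; L[2]=z
    R=Rtool(yaw,np.radians(deg)); tx,tz=R[:,1],-R[:,2]
    return delta(L+.115*tx+.064*tz,R)
def lip():
    s=get_state();R=np.array(s["tcp_rot"]);L=np.array(s["tool_pos"])-.115*R[:,1]+.064*R[:,2]
    c,sn=np.cos(PQ[2]),np.sin(PQ[2]);d=L[:2]-PQ[:2]
    return np.round([c*d[0]+sn*d[1],-sn*d[0]+c*d[1],L[2]],4).tolist(),round(float(np.degrees(np.arcsin(R[2,1]))),2)
E
python3 - <<'E'
from h import *
s=get_state();print({k:np.round(s[k],4).tolist() for k in s})
print(pour(-.05,.134,0))
p=capture("scene");cv2.imwrite("pics/s3.png",cv2.resize(p["frame"][50:275,260:560,::-1],(800,600)))
E
```

```text
{'t': 6.1167, 'joints': [0.2965, -0.1022, 1.9367, -0.0, 1.3081, 0.5232], 'joint_vel': [-0.0004, 0.0071, 0.0071, -0.0007, -0.0021, 0.001], 'joint_torque': [0.0125, -35.9698, -41.0502, 0.004, -0.0176, 0.0019], 'tool_pos': [0.4954, 0.2074, 0.197], 'tcp_rot': [[0.2248, 0.9744, -0.001], [0.9744, -0.2248, -0.0003], [-0.0006, -0.0009, -1.0]], 'force': [-0.0836, -0.3122, -8.1023], 'ft_torque': [0.0481, 0.0991, -0.0109], 'grip_force': 78.1243, 'grip_width': 0.1525}
[-398.3, 167.92, -0.95, -0.06, 0.02, -22.85]
```

View pics/s3.png

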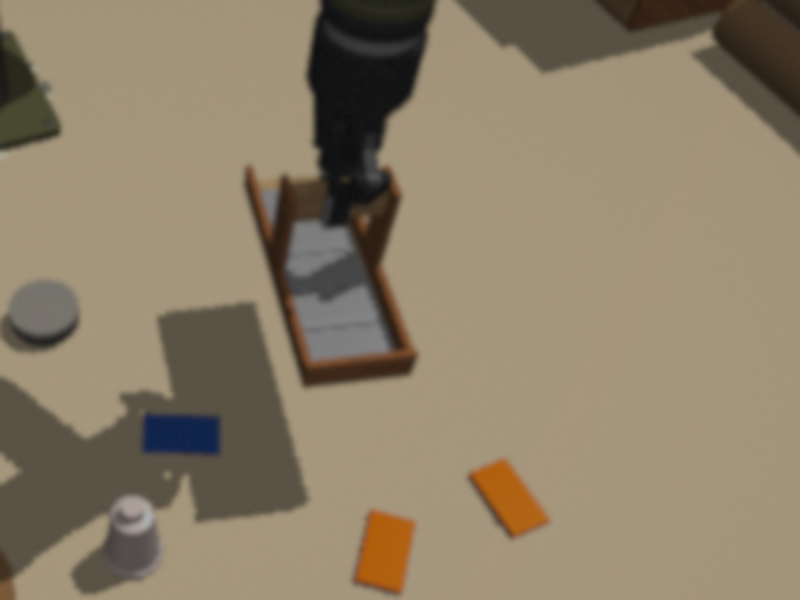

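Emit:
servo_tool:
  deltas:
    - [-3.7,1.6,0,0,0,0]
    - [-11,4.7,0,0,0,0]
    - [-22,9.3,0,0,0,0]
    - [-37,15.5,0,0,0,0]
    - [-55,23.3,0,0,0,0]

```text
t: 6.58
tool_pos: [0.506, 0.1475, 0.1973]
tcp_rot: [[0.224, 0.975, -0.0], [0.975, -0.224, -0.0], [-0.0, -0.0, -1.0]]
force: [0.2, 0.1, -8.8]
grip_width: 0.153
grip_force: 78.1
```

Emit:
servo_tool:
  deltas:
    - [-20,8.6,0,0,0,0]
    - [-40,17,0,0,0,0]
    - [-61,25.7,0,0,0,0]
    - [-81,34.2,0,0,0,0]
    - [-101,42.8,0,0,0,0]

```text
t: 7.0
tool_pos: [0.525, 0.0383, 0.1974]
tcp_rot: [[0.225, 0.974, -0.0], [0.974, -0.225, -0.001], [-0.001, -0.0, -1.0]]
force: [0.6, 0.4, -8.3]
grip_width: 0.154
grip_force: 78.1
```

Emit:
servo_tool:
  deltas:
    - [-20,8.6,0,0,0,0]
    - [-40,17,0,0,0,0]
    - [-61,25.7,0,0,0,0]
    - [-81,34.2,0,0,0,0]
    - [-101,42.8,0,0,0,0]

```text
t: 7.42
tool_pos: [0.5437, -0.0698, 0.1974]
tcp_rot: [[0.226, 0.974, -0.0], [0.974, -0.226, -0.001], [-0.001, -0.0, -1.0]]
force: [0.0, 1.1, -7.9]
grip_width: 0.154
grip_force: 78.1
```

Emit:
servo_tool:
  deltas:
    - [-20,8.6,0,0,0,0]
    - [-38.7,16.3,0,0,0,0]
    - [-55,23.3,0,0,0,0]
    - [-70,29.6,0,0,0,0]
    - [-83,35,0,0,0,0]

```text
t: 7.83
tool_pos: [0.5591, -0.1585, 0.1973]
tcp_rot: [[0.226, 0.974, -0.001], [0.974, -0.226, -0.001], [-0.001, -0.001, -1.0]]
force: [-1.1, -0.4, -8.6]
grip_width: 0.156
grip_force: 78.1
```

Emit:
servo_tool:
  deltas:
    - [-11,4.7,0,0,0,-2]
    - [-20,8.6,0,0,0,-4]
    - [-28.5,12,0,0,0,-7]
    - [-36,15.2,0,0,0,-11]
    - [-42,17.9,0,0,0,-15]

```text
t: 8.25
tool_pos: [0.5671, -0.2027, 0.1972]
tcp_rot: [[-0.038, 0.999, -0.001], [0.999, 0.038, -0.0], [-0.0, -0.001, -1.0]]
force: [-0.4, 0.5, -8.9]
grip_width: 0.153
grip_force: 78.1
```

Run:
```python
from h import *
s=get_state();print(s["t"],s["tool_pos"],s["force"],s["joints"],lip())
print(pour(-.05,.134,0),pour(-.06,.06,0))
```

```text
8.25 [ 0.56714667 -0.20265085  0.1972226 ] [-0.37483086  0.46214775 -8.86210326] [-4.32043408e-01  4.37134185e-02  1.79371759e+00 -5.63838975e-04
  1.30468654e+00 -4.69714045e-01] ([-0.0487, 0.0314, 0.1333], -0.04)
[-15.9, 1.79, -0.77, -0.04, 0.01, -7.69] [-17.22, -8.06, 73.23, -0.04, 0.01, -7.69]
```

Emit:
servo_tool:
  deltas:
    - [-6,-1,5,0,0,-3]
    - [-11,-3,15,0,0,-5.5]
    - [-15,-5,30,0,0,-7]
    - [-17,-7,46,0,0,-7.7]
    - [-17,-8,60,0,0,-7.7]

```text
t: 8.67
tool_pos: [0.5594, -0.2195, 0.1364]
tcp_rot: [[-0.168, 0.986, -0.001], [0.986, 0.168, -0.0], [-0.0, -0.001, -1.0]]
force: [-0.4, 0.2, -9.0]
grip_width: 0.151
grip_force: 78.1
```

Emit:
servo_tool:
  deltas:
    - [0,0,9,0,0,0]
    - [0,0,13,0,0,0]
    - [0,0,13,0,0,0]

```text
t: 8.92
tool_pos: [0.5594, -0.218, 0.1231]
tcp_rot: [[-0.169, 0.986, -0.002], [0.986, 0.169, 0.001], [0.002, -0.002, -1.0]]
force: [0.1, -0.8, -8.6]
grip_width: 0.147
grip_force: 78.2
```

Run:
```python
from h import *
s=get_state();print(s["t"],s["tool_pos"],s["force"],lip())
for d in (5,10,15): print(pour(-.06,.04,d))
p=capture("scene");cv2.imwrite("pics/s4.png",cv2.resize(p["frame"][140:320,120:360,::-1],(800,600)))
```

```text
8.9167 [ 0.55942154 -0.21803327  0.1230553 ] [ 0.13026576 -0.77462978 -8.61795246] ([-0.06, 0.0026, 0.0593], -0.12)
[-2.2, -6.1, 9.29, -5.12, -0.08, -0.15]
[-2.2, -12.96, 0.08, -10.12, -0.08, -0.15]
[-2.21, -20.6, -8.49, -15.12, -0.07, -0.16]
```

View pics/s4.png

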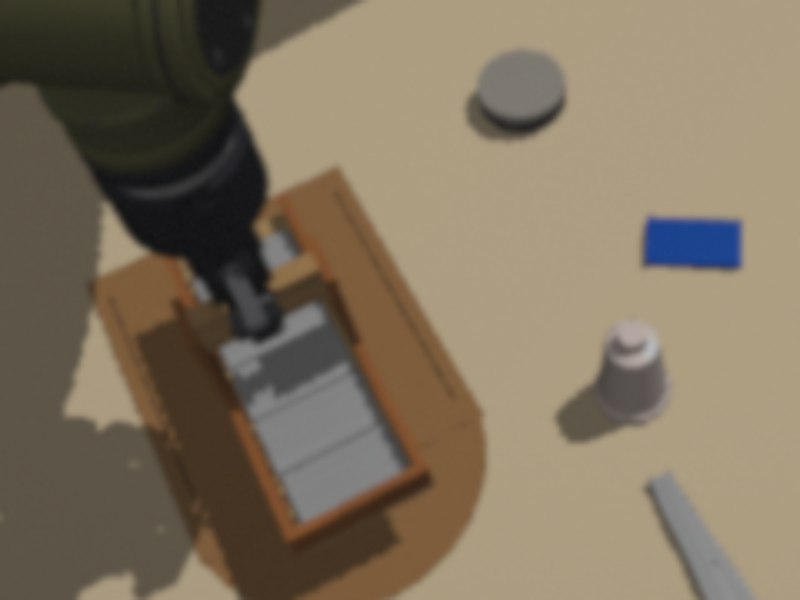

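The tray is level over the card, pointing along it. Its open end, at about (240,240), is partly hidden behind the gripper in this view. Next I'll tip to 15° and lower.

Emit:
servo_tool:
  deltas:
    - [-1,-3,6,-2,0,0]
    - [-2.2,-6,10,-5,0,0]
    - [-2.2,-9.5,5,-8,0,0]
    - [-2.2,-14,-1.5,-11,0,0]
    - [-2.2,-18,-6,-13.5,0,0]

```text
t: 9.38
tool_pos: [0.5432, -0.2239, 0.1325]
tcp_rot: [[-0.17, 0.957, 0.233], [0.986, 0.165, 0.038], [-0.002, 0.237, -0.972]]
force: [0.6, -0.0, -8.5]
grip_width: 0.154
grip_force: 78.6
```

Emit:
servo_tool:
  deltas:
    - [0,-2.5,-2.5,-1.5,0,0]
    - [0,-2.5,-2.5,-1.5,0,0]
    - [0,-2.5,-2.5,-1.5,0,0]

```text
t: 9.63
tool_pos: [0.54, -0.2245, 0.1337]
tcp_rot: [[-0.169, 0.952, 0.256], [0.986, 0.163, 0.042], [-0.001, 0.259, -0.966]]
force: [0.4, -0.5, -8.8]
grip_width: 0.154
grip_force: 78.5
```

Run:
```python
from h import *
s=get_state();print(s["t"],s["tool_pos"],s["force"],s["ft_torque"],s["joints"],lip())
for z,d in ((.02,15),(.0105,15),(.0105,18)): print(pour(-.06,z,d))
p=capture("top");cv2.imwrite("pics/s5.png",cv2.resize(p["frame"][120:330,340:620,::-1],(800,600)))
print(len(recognise(p,"w1")),[(d["extent"],round(d["confidence"],2)) for d in recognise(p,"w1")])
```

```text
9.6333 [ 0.53995261 -0.22445607  0.13370589] [ 0.40931724 -0.4548794  -8.81924293] [-0.12210965  0.63668755  0.01792347] [-0.56809851 -0.05920869  2.02490365  0.20877542  0.98915131 -0.83644774] ([-0.0597, -0.0007, 0.0421], 15.01)
[0.86, -6.03, 21.29, 0.01, 0.12, -0.12]
[0.87, -8.49, 30.46, 0.01, 0.12, -0.12]
[0.85, -12.0, 24.53, -2.99, 0.12, -0.11]
7 [([308.6, 231.6, 39.3, 25.6], 0.96), ([258.1, 158.9, 29.0, 32.7], 0.91), ([441.6, 194.0, 29.9, 24.8], 0.8), ([443.9, 235.9, 23.5, 14.9], 0.72), ([441.0, 210.8, 28.0, 15.9], 0.7), ([204.8, 163.6, 20.5, 31.4], 0.62), ([444.7, 252.3, 23.0, 23.1], 0.54)]
```

View pics/s5.png

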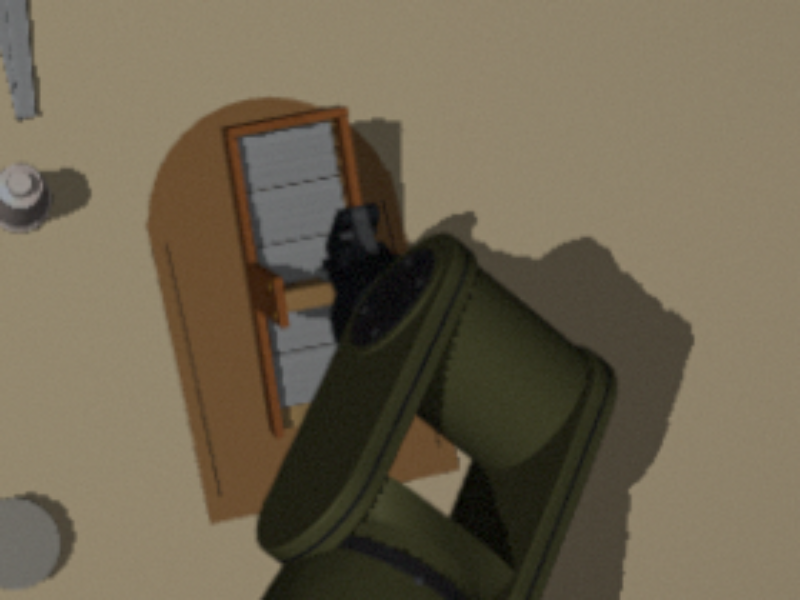

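The left part of the lip shows at about (290,415), and the front edge of w1 is still inside at about (305,402). From here I'll track the weights numerically, using the grey profile along the tray.

Emit:
servo_tool:
  deltas:
    - [0.8,-1.5,5,0,0,0]
    - [0.8,-4,14,0,0,0]
    - [0.8,-6,21,0,0,0]
    - [0.8,-7.5,26,0,0,0]
    - [0.8,-8,28,0,0,0]

```text
t: 10.2
tool_pos: [0.538, -0.2225, 0.1007]
tcp_rot: [[-0.169, 0.953, 0.252], [0.986, 0.163, 0.046], [0.003, 0.256, -0.967]]
force: [-0.2, 0.3, -9.3]
grip_width: 0.147
grip_force: 78.5
```

Emit:
servo_tool:
  deltas:
    - [0,0,0,0,0,0]
    - [0,0,0,0,0,0]

```text
t: 10.37
tool_pos: [0.5392, -0.2233, 0.103]
tcp_rot: [[-0.169, 0.952, 0.255], [0.986, 0.163, 0.044], [0.0, 0.259, -0.966]]
force: [0.5, -0.8, -8.6]
grip_width: 0.148
grip_force: 78.6
```

```bash
cat >> h.py <<'E'
def prof(y=.025,x0=-.17,x1=.115,zt=.010,bench=False):
    s=get_state();R=np.array(s["tcp_rot"]);p=capture("top")
    xs=np.arange(x0,x1,.002);X=np.array(s["tool_pos"])+xs[:,None]*R[:,1]+y*R[:,0]+(.068-zt)*R[:,2]
    uv=proj(p,X).astype(np.float32);im=cv2.remap(p["frame"],uv[:,:1],uv[:,1:],cv2.INTER_LINEAR)[:,0].astype(int)
    sat=(im.max(1)-im.min(1))/np.maximum(im.max(1),1);V=im.max(1)
    print("y",y,"from",x0,"".join("#" if a<.2 and v>70 else ("k" if v<60 else ".") for a,v in zip(sat,V)))
    return p
E
python3 - <<'E'
from h import *
s=get_state();print(s["t"],s["force"],s["ft_torque"],lip())
for y in(.033,.025,.015):prof(y)
for z,d in ((.0105,18),(.0105,20)): print(pour(-.06,z,d))
E
```

```text
10.3667 [ 0.48353924 -0.80650947 -8.57946382] [-0.15396946  0.62115524  0.01022129] ([-0.0603, 0.0007, 0.0114], 14.99)
y 0.033 from -0.17 kkkkkkkkkkkkkkkkkkkkkkk.................#####.###########..#.######.kkk..kkkkkkkkk.kkkkkkkkk###....##....###....####...###....###....##........
y 0.025 from -0.17 kkkkkkkkkkkkkkkkkkkkkkkkkkkkk........#############################....................kkk.################################################.....
y 0.015 from -0.17 kkkkkkkkkkkkkkkkkkkkkkkkkkkkkkkkkkkkk.##################################.........kkk....##################################################.....
[0.01, -4.17, -4.12, -2.94, 0.09, -0.13]
[0.0, -6.67, -7.97, -4.94, 0.09, -0.13]
```

Emit:
servo_tool:
  deltas:
    - [0,-2,-1,-1.5,0,0]
    - [0,-4,-3,-3,0,0]
    - [0,-5.5,-4.5,-4,0,0]
    - [0,-6,-6,-4.5,0,0]
    - [0,-6,-6,-4.5,0,0]

```text
t: 10.93
tool_pos: [0.5317, -0.2249, 0.108]
tcp_rot: [[-0.168, 0.929, 0.33], [0.986, 0.159, 0.056], [-0.0, 0.334, -0.943]]
force: [0.8, -0.4, -8.9]
grip_width: 0.157
grip_force: 78.7
```

Run:
```python
from h import *
s=get_state();print(s["t"],s["force"],s["ft_torque"],lip())
prof()
for z,d in ((.009,20),(.009,21),(.009,22)): print(pour(-.06,z,d))
```

```text
10.9333 [ 0.7644485  -0.43907856 -8.89045238] [-0.15204368  0.8674819  -0.00436517] ([-0.0604, 0.0004, 0.0092], 19.52)
y 0.025 from -0.17 kkkkkkkkk............................#########################....................kkkkkk.################################################.....k
[-0.13, -0.49, -0.7, -0.48, 0.09, -0.15]
[-0.14, -1.64, -2.68, -1.48, 0.09, -0.15]
[-0.15, -2.82, -4.65, -2.48, 0.09, -0.14]
```

Emit:
servo_tool:
  deltas:
    - [0,-0.8,-1.2,-0.7,0,0]
    - [0,-1.6,-2.6,-1.5,0,0]
    - [0,-1.6,-2.6,-1.5,0,0]
    - [0,-1.6,-2.6,-1.5,0,0]

```text
t: 11.32
tool_pos: [0.5294, -0.225, 0.1093]
tcp_rot: [[-0.169, 0.92, 0.353], [0.986, 0.157, 0.06], [0.0, 0.358, -0.934]]
force: [0.0, 1.0, -8.4]
grip_width: 0.155
grip_force: 78.7
```

Run:
```python
from h import *
s=get_state();print(s["t"],s["force"],s["ft_torque"],lip())
prof()
print(pour(-.06,.0085,22.5))
```

```text
11.3167 [ 0.02548767  0.96467178 -8.425184  ] [-0.18931672  0.89521819  0.03862047] ([-0.0601, 0.0007, 0.0084], 20.99)
y 0.025 from -0.17 kk...................................########################....................kkkkkk.##################################################....k
[-0.41, -1.75, -3.04, -1.51, 0.05, -0.14]
```

Emit:
servo_tool:
  deltas:
    - [0,-0.7,-1.1,-0.6,0,0]
    - [0,-1.4,-2.4,-1.2,0,0]
    - [0,-1.4,-2.4,-1.2,0,0]
    - [0,-1.4,-2.4,-1.2,0,0]

```text
t: 11.7
tool_pos: [0.5273, -0.2254, 0.1111]
tcp_rot: [[-0.168, 0.913, 0.372], [0.986, 0.156, 0.064], [0.0, 0.378, -0.926]]
force: [0.8, 0.3, -8.8]
grip_width: 0.149
grip_force: 78.7
```

Run:
```python
from h import *
s=get_state();print(s["t"],s["force"],s["ft_torque"],lip())
prof()
print(pour(-.06,.0085,23.5))
```

```text
11.7 [ 0.78025147  0.26893406 -8.77101151] [-0.22185272  0.96404046 -0.00512852] ([-0.0601, 0.0006, 0.0084], 22.2)
y 0.025 from -0.17 .....................................######################....................kkkkkkkkk.################################################.....k
[-0.37, -1.48, -2.61, -1.3, 0.06, -0.14]
```

Emit:
servo_tool:
  deltas:
    - [0,-0.6,-1.1,-0.6,0,0]
    - [0,-1.3,-2.2,-1.1,0,0]
    - [0,-1.3,-2.2,-1.1,0,0]
    - [0,-1.3,-2.2,-1.1,0,0]

```text
t: 12.08
tool_pos: [0.5253, -0.2258, 0.1127]
tcp_rot: [[-0.168, 0.905, 0.39], [0.986, 0.155, 0.067], [0.0, 0.396, -0.918]]
force: [0.2, -0.5, -8.9]
grip_width: 0.152
grip_force: 78.7
```

Run:
```python
from h import *
s=get_state();print(s["t"],s["force"],s["ft_torque"],lip())
prof()
print(pour(-.06,.0085,24.5))
```

```text
12.0833 [ 0.16029085 -0.47761928 -8.9404768 ] [-0.21295715  0.99841524 -0.01194283] ([-0.0602, 0.0006, 0.0084], 23.3)
y 0.025 from -0.17 .....................................#####################....................kkkkkkkkkkk###############################################.....kk
[-0.37, -1.29, -2.42, -1.2, 0.06, -0.14]
```

Emit:
servo_tool:
  deltas:
    - [0,-0.6,-1.1,-0.5,0,0]
    - [0,-1.2,-2.2,-1.0,0,0]
    - [0,-1.2,-2.2,-1.0,0,0]
    - [0,-1.2,-2.2,-1.0,0,0]

```text
t: 12.47
tool_pos: [0.5234, -0.2261, 0.1143]
tcp_rot: [[-0.168, 0.898, 0.406], [0.986, 0.154, 0.069], [0.0, 0.412, -0.911]]
force: [0.8, -1.0, -9.2]
grip_width: 0.157
grip_force: 78.7
```

Run:
```python
from h import *
s=get_state();print(s["t"],s["force"],s["ft_torque"],lip())
prof()
print(pour(-.06,.0085,25.5))
```

```text
12.4667 [ 0.77875415 -1.04655539 -9.24186418] [-0.24443729  0.9999547  -0.04801134] ([-0.0603, 0.0006, 0.0086], 24.3)
y 0.025 from -0.17 .....................................####################....................kkkkkkkkkkk.################################################.....k
[-0.39, -1.22, -2.21, -1.2, 0.06, -0.14]
```

Emit:
servo_tool:
  deltas:
    - [0,-0.6,-1.1,-0.5,0,0]
    - [0,-1.2,-2.1,-1.0,0,0]
    - [0,-1.2,-2.1,-1.0,0,0]
    - [0,-1.2,-2.1,-1.0,0,0]

```text
t: 12.85
tool_pos: [0.5214, -0.2264, 0.1156]
tcp_rot: [[-0.168, 0.891, 0.421], [0.986, 0.152, 0.072], [0.0, 0.427, -0.904]]
force: [-0.1, 0.2, -8.2]
grip_width: 0.152
grip_force: 78.6
```

Run:
```python
from h import *
s=get_state();print(s["t"],s["force"],s["ft_torque"],lip())
prof()
print(pour(-.06,.0085,26.5))
```

```text
12.85 [-0.12212003  0.17765952 -8.24415603] [-1.82048385e-01  1.04544832e+00  3.14067493e-05] ([-0.0604, 0.0006, 0.0086], 25.3)
y 0.025 from -0.17 .....................................###################....................kkkkkkkkkkkk#################################################....kk
[-0.37, -1.16, -2.1, -1.2, 0.07, -0.14]
```

Emit:
servo_tool:
  deltas:
    - [0,-0.6,-1.1,-0.5,0,0]
    - [0,-1.2,-2.0,-1.0,0,0]
    - [0,-1.2,-2.0,-1.0,0,0]
    - [0,-1.2,-2.0,-1.0,0,0]

```text
t: 13.23
tool_pos: [0.5196, -0.2268, 0.117]
tcp_rot: [[-0.168, 0.884, 0.437], [0.986, 0.151, 0.075], [-0.0, 0.443, -0.896]]
force: [-0.1, 0.3, -8.5]
grip_width: 0.157
grip_force: 78.7
```

Run:
```python
from h import *
s=get_state();print(s["t"],s["force"],s["ft_torque"],lip())
prof()
print(pour(-.06,.0085,27.5))
```

```text
13.2333 [-0.10684492  0.25382735 -8.53181423] [-0.18661506  1.03116692  0.02842198] ([-0.0604, 0.0006, 0.0087], 26.31)
y 0.025 from -0.17 .................................######################....................kkkkkkkkkkkk.#############################################........kk
[-0.36, -1.19, -2.04, -1.19, 0.08, -0.14]
```

It is starting to slide at about 26°. I'll hold here.

Emit:
servo_tool:
  deltas:
    - [0,0,0,0,0,0]
    - [0,0,0,0,0,0]
    - [0,0,0,0,0,0]
    - [0,0,0,0,0,0]

```text
t: 13.62
tool_pos: [0.5199, -0.2268, 0.1172]
tcp_rot: [[-0.169, 0.883, 0.437], [0.986, 0.151, 0.075], [-0.0, 0.443, -0.896]]
force: [0.4, -0.4, -7.4]
grip_width: 0.153
grip_force: 78.8
```

Run:
```python
from h import *
s=get_state();print(s["t"],s["force"],s["ft_torque"],lip())
p=prof();prof(.03)
cv2.imwrite("pics/t6.png",p["frame"][:,:,::-1])
print(pour(-.06,.0085,27.5),pour(-.035,.0085,26.3))
```

```text
13.6167 [ 0.42862613 -0.36593859 -7.42764255] [-0.1896223   0.89710601  0.00710497] ([-0.06, 0.0005, 0.0089], 26.33)
y 0.025 from -0.17 ..................#####################################....................kkkkkkkkkkkkk##############################.......................kk
y 0.03 from -0.17 .................##########################################.....kkkkkkkk...kkkkkkkkkkkkkkk############################.......................kk
[-0.28, -1.55, -1.97, -1.17, 0.08, -0.12] [-0.21, 22.22, 11.51, 0.03, 0.08, -0.12]
```

w1 has stopped with its front edge on the card, about 19 mm past the lip. I'll ease the tray back from under it.

Emit:
servo_tool:
  deltas:
    - [0,1.3,0.7,0,0,0]
    - [0,4,2,0,0,0]
    - [0,7,3.5,0,0,0]
    - [0,10,4.9,0,0,0]
    - [0,12.5,6.2,0,0,0]

```text
t: 14.13
tool_pos: [0.534, -0.2243, 0.117]
tcp_rot: [[-0.169, 0.884, 0.437], [0.986, 0.151, 0.075], [-0.0, 0.443, -0.896]]
force: [-0.1, 0.4, -7.7]
grip_width: 0.151
grip_force: 78.8
```

Run:
```python
from h import *
s=get_state();print(s["t"],s["force"],s["ft_torque"],lip())
p=prof();prof(.03)
cv2.imwrite("pics/t7.png",cv2.resize(p["frame"][180:300,390:550,::-1],(800,600)))
print(pour(-.041,.0085,26.3),pour(-.041,.0085,18),pour(0,.0085,18))
```

```text
14.1333 [-0.1436559   0.36339951 -7.69949375] [-0.11179776  0.78801213 -0.01621362] ([-0.0458, 0.0005, 0.0087], 26.31)
y 0.025 from -0.17 ..........##############################################...................kkkkkkkkkkkk.########################.............................kk
y 0.03 from -0.17 .........###################################################.....kkkkkkk....kkkkkk..kkkkk.######################.............................kk
[-0.37, 4.09, 2.32, 0.02, 0.06, -0.11] [-0.34, 12.12, 19.6, 8.32, 0.05, -0.11] [-0.26, 48.87, 37.77, 8.32, 0.05, -0.11]
```

View pics/t7.png

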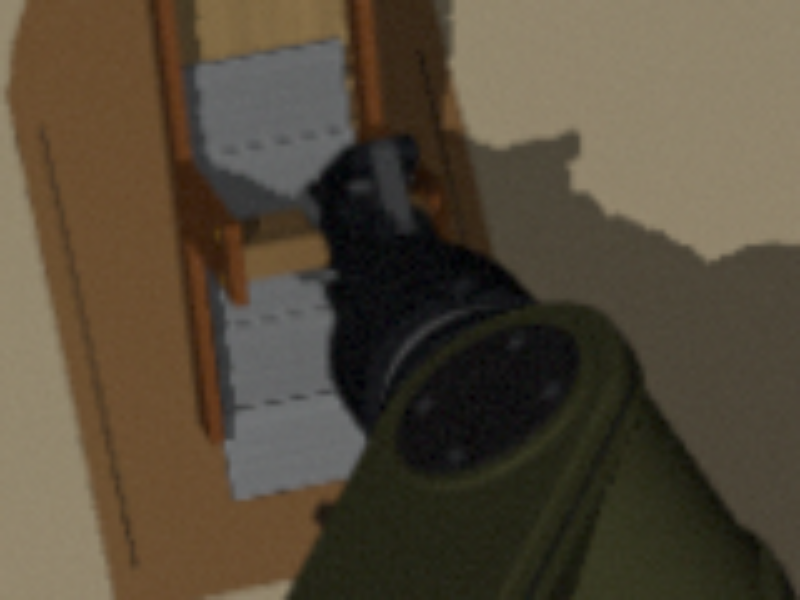

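w1 lies mostly out, with its seam to w2 at about (285,400) and the lip at about (215,435). All five weights are in a row. I'll tip back now to hold w2, then withdraw.

Emit:
servo_tool:
  deltas:
    - [0,5.1,10.3,5,0,0]
    - [0,9.4,20.9,10,0,0]
    - [0,9.4,20.9,10,0,0]
    - [0,10.7,21.6,10,0,0]
    - [0,14.2,23.3,10,0,0]

```text
t: 14.65
tool_pos: [0.5558, -0.2202, 0.1021]
tcp_rot: [[-0.169, 0.946, 0.277], [0.986, 0.162, 0.048], [0.001, 0.281, -0.96]]
force: [-0.8, -0.5, -8.4]
grip_width: 0.153
grip_force: 80.2
```

Run:
```python
from h import *
s=get_state();print(s["t"],s["force"],s["ft_torque"],lip())
p=prof();prof(.03)
print(pour(0.01,.009,16))
```

```text
14.65 [-0.78836659 -0.46562399 -8.3655621 ] [-0.03680806  0.43187627 -0.01306865] ([-0.0412, 0.001, 0.0083], 16.32)
y 0.025 from -0.17 kkkkkkkkkkkkkkkkkkkkkkkkkk...#####################################....................kkk.####################.................................
y 0.03 from -0.17 kkkkkkkkkkkkkkkkkkkkkk.###...######################################..........k.k.....kkkkkk###################.................................
[-0.13, 49.29, 14.8, 0.36, 0.04, -0.16]
```

Emit:
servo_tool:
  deltas:
    - [0,5,1.4,0,0,0]
    - [0,12,3.4,0,0,0]
    - [0,20,5.7,0,0,0]
    - [0,28,8,0,0,0]
    - [0,34,9.8,0,0,0]

```text
t: 15.17
tool_pos: [0.5924, -0.2144, 0.1029]
tcp_rot: [[-0.169, 0.946, 0.278], [0.986, 0.162, 0.047], [-0.0, 0.282, -0.96]]
force: [-0.2, 1.0, -6.9]
grip_width: 0.151
grip_force: 80.2
```

Emit:
servo_tool:
  deltas:
    - [0,3,0.8,0,0,0]
    - [0,4,1.2,0,0,0]
    - [0,4,1.2,0,0,0]
    - [0,4,1.2,0,0,0]

```text
t: 15.5
tool_pos: [0.595, -0.2136, 0.1022]
tcp_rot: [[-0.169, 0.946, 0.276], [0.986, 0.162, 0.048], [0.0, 0.28, -0.96]]
force: [0.5, 0.3, -6.9]
grip_width: 0.149
grip_force: 80.2
```

Run:
```python
from h import *
s=get_state();print(s["t"],s["force"],s["ft_torque"],lip())
p=prof();prof(.03)
print(pour(0.0,.009,21),pour(0.0,.009,24))
# steel on card: profile in pattern frame
for y in (.03,.02):
    xs=np.arange(-.12,.02,.002);uv=proj(p,T(PQ,np.c_[xs,xs*0+y,xs*0+.008])).astype(np.float32)
    im=cv2.remap(p["frame"],uv[:,:1],uv[:,1:],cv2.INTER_LINEAR)[:,0].astype(int)
    print("".join("#" if (c.max()-c.min())/max(c.max(),1)<.2 and c.max()>70 else "k" if c.max()<60 else "." for c in im))
```

```text
15.5 [ 0.50886708  0.3164207  -6.90347654] [-1.13569408e-01  4.30617252e-01  1.38422956e-04] ([-0.0016, 0.0007, 0.0085], 16.26)
y 0.025 from -0.17 kkkkkkkkkkkkkkkkkkkkkkkkkkkkkkkkk###################################....................k.###################..................................
y 0.03 from -0.17 kkkkkkkkkkkkkkkkkkkkkkkkkkkkk.#######################################..........k.......kkkk###################.................................
[-0.33, -3.9, -9.17, -4.73, 0.03, -0.14] [-0.34, -7.88, -14.79, -7.73, 0.04, -0.14]
kkkkkkkkkkkkkkkkkkkkkkkkkkkkkkkkkkkkkkkkkkkkkkkkkkkkkkkkkkkk########..
kkkkkkkkkkkkkkkkkkkkkkkkkkkkkk...kkkkkkkkkkkkkkkkkkkkkkkkkkkkkkkkkk###
```

Emit:
servo_tool:
  deltas:
    - [-0.2,-1.5,-4,-2,0,0]
    - [-0.3,-3.3,-8,-4,0,0]
    - [-0.3,-5.7,-11.8,-6,0,0]
    - [-0.3,-7.8,-14.8,-7.7,0,0]
    - [-0.3,-7.8,-14.8,-7.7,0,0]

```text
t: 16.02
tool_pos: [0.5823, -0.2162, 0.1142]
tcp_rot: [[-0.168, 0.901, 0.4], [0.986, 0.153, 0.069], [0.0, 0.406, -0.914]]
force: [-0.1, -0.3, -6.7]
grip_width: 0.151
grip_force: 80.3
```

Emit:
servo_tool:
  deltas:
    - [0,-0.6,-1.1,-0.5,0,0]
    - [0,-1.2,-2.1,-1.0,0,0]
    - [0,-1.2,-2.1,-1.0,0,0]
    - [0,-1.2,-2.1,-1.0,0,0]

```text
t: 16.35
tool_pos: [0.5819, -0.2164, 0.1159]
tcp_rot: [[-0.169, 0.893, 0.416], [0.986, 0.153, 0.071], [-0.0, 0.422, -0.906]]
force: [-0.1, -0.2, -7.3]
grip_width: 0.151
grip_force: 80.3
```

Run:
```python
from h import *
s=get_state();print(s["t"],s["force"],s["ft_torque"],lip())
p=prof();prof(.03)
print(pour(0.0,.0088,26),pour(0.0,.0088,27))
```

```text
16.35 [-0.10497595 -0.20230851 -7.32199339] [-0.07450565  0.65024791  0.06345167] ([0.0003, 0.0001, 0.0093], 24.98)
y 0.025 from -0.17 ####......................##################################....................kkkkkkk..##################...................................k
y 0.03 from -0.17 ####.....................#####################.###############......kkkkkk.....kkkkkkkkkk.#################...................................k
[0.01, -1.82, -1.73, -1.01, 0.06, -0.11] [0.0, -2.99, -3.71, -2.01, 0.06, -0.11]
```

Emit:
servo_tool:
  deltas:
    - [0,-0.6,-1.2,-0.5,0,0]
    - [0,-1.2,-2.2,-1.0,0,0]
    - [0,-1.2,-2.2,-1.0,0,0]
    - [0,-1.2,-2.2,-1.0,0,0]

```text
t: 16.78
tool_pos: [0.5797, -0.2167, 0.1174]
tcp_rot: [[-0.169, 0.886, 0.432], [0.986, 0.151, 0.074], [0.0, 0.438, -0.899]]
force: [0.1, -0.2, -7.1]
grip_width: 0.15
grip_force: 80.3
```

Run:
```python
from h import *
s=get_state();print(s["t"],s["force"],s["ft_torque"],lip())
p=prof();prof(.03)
print(pour(0.0,.0088,26),pour(0.0,.0088,27))
```

```text
16.7833 [ 0.0533415  -0.15315713 -7.0813872 ] [-0.15824108  0.70904163 -0.02489649] ([-0.0, 0.0002, 0.0094], 26.0)
y 0.025 from -0.17 ####.................######################################....................kkkkkkkk.################......................................k
y 0.03 from -0.17 ####................#########################################......kkkkkkk.....k...kkkkkk.############........................................k
[0.13, -0.53, 0.67, 0.01, 0.07, -0.13] [0.12, -1.66, -1.33, -0.99, 0.07, -0.13]
```

Emit:
servo_tool:
  deltas:
    - [0,-0.3,0.5,0,0,0]
    - [0,-0.3,0.5,0,0,0]
    - [0,-0.3,0.5,0,0,0]

```text
t: 17.13
tool_pos: [0.5801, -0.2168, 0.1172]
tcp_rot: [[-0.169, 0.886, 0.433], [0.986, 0.152, 0.074], [-0.0, 0.439, -0.899]]
force: [0.6, -0.1, -6.0]
grip_width: 0.152
grip_force: 80.4
```

Run:
```python
from h import *
s=get_state();print(s["t"],s["force"],s["ft_torque"],lip())
p=prof();prof(.03)
```

```text
17.1333 [ 0.61242697 -0.14631199 -5.96777453] [-0.09326142  0.50898247 -0.02552173] ([0.0005, -0.0, 0.0092], 26.04)
y 0.025 from -0.17 ###.................#######################################....................kkkkkkk.#############..........................................k
y 0.03 from -0.17 ####...............###########################################......kkkkkk.....kkkkkkkkkk.#########...........................................k
```

w2 has its front edge on the card. I'll use the same easing-back as for w1.

Emit:
servo_tool:
  deltas:
    - [0,1.3,0.7,0,0,0]
    - [0,4,2,0,0,0]
    - [0,7,3.5,0,0,0]
    - [0,10,4.9,0,0,0]
    - [0,13,6.4,0,0,0]

```text
t: 17.65
tool_pos: [0.5945, -0.2142, 0.1167]
tcp_rot: [[-0.169, 0.886, 0.432], [0.986, 0.152, 0.074], [0.0, 0.438, -0.899]]
force: [0.5, 0.2, -6.5]
grip_width: 0.151
grip_force: 80.4
```

Run:
```python
from h import *
s=get_state();print(s["t"],s["force"],s["ft_torque"],lip())
p=prof();prof(.03)
```

```text
17.65 [ 0.46028834  0.19145137 -6.47552714] [-0.13870353  0.59650412 -0.00522053] ([0.015, 0.0002, 0.0088], 26.0)
y 0.025 from -0.17 ............###############################################.....................kkkkkkk.#####..................................................
y 0.03 from -0.17 ...........###################################################.......kkkk.k....kkk.kkkkkk.###..................................................
```

Emit:
servo_tool:
  deltas:
    - [0,2.7,1.3,0,0,0]
    - [0,7.8,11.6,5,0,0]
    - [0,12.1,22.2,10,0,0]
    - [0,13.4,22.9,10,0,0]
    - [0,17,24.6,10,0,0]

```text
t: 18.17
tool_pos: [0.6207, -0.2094, 0.102]
tcp_rot: [[-0.17, 0.947, 0.273], [0.985, 0.163, 0.047], [0.0, 0.277, -0.961]]
force: [-0.1, 0.3, -6.5]
grip_width: 0.149
grip_force: 80.5
```

Emit:
servo_tool:
  deltas:
    - [0,6,1.7,0,0,0]
    - [0,13,3.8,0,0,0]
    - [0,20,5.8,0,0,0]
    - [0,25,7.2,0,0,0]
    - [0,28,8,0,0,0]

```text
t: 18.58
tool_pos: [0.6492, -0.205, 0.1025]
tcp_rot: [[-0.169, 0.947, 0.273], [0.986, 0.162, 0.046], [-0.0, 0.277, -0.961]]
force: [0.1, 0.1, -5.7]
grip_width: 0.155
grip_force: 80.5
```

Run:
```python
from h import *
s=get_state();print(s["t"],s["force"],s["ft_torque"],s["joints"],lip())
p=prof();prof(.03)
cv2.imwrite("pics/t8.png",cv2.resize(p["frame"][140:320,380:620,::-1],(800,600)))
print(pour(.06,.05,0),pour(.06,.134,0))
```

```text
18.5833 [ 0.1319969   0.08686207 -5.74086272] [-0.1099702   0.2820831  -0.05960222] [-0.45000294  0.16950356  1.84560409  0.20507295  0.90652085 -0.72834741] ([0.053, -0.0002, 0.0092], 16.05)
y 0.025 from -0.17 kkkkkkkkk..kkkkkkkkkkkkkkkkkkkkkkkkkkkkkk.############################.........................................................................
y 0.03 from -0.17 kkkkkkkkkkkkkkkkkkkkkkkkkkkkkkkkkkkkkk.################################...................kk...................................................
[0.32, 31.5, -3.02, 16.03, 0.03, -0.12] [0.3, 54.7, -83.75, 16.03, 0.03, -0.12]
```

View pics/t8.png

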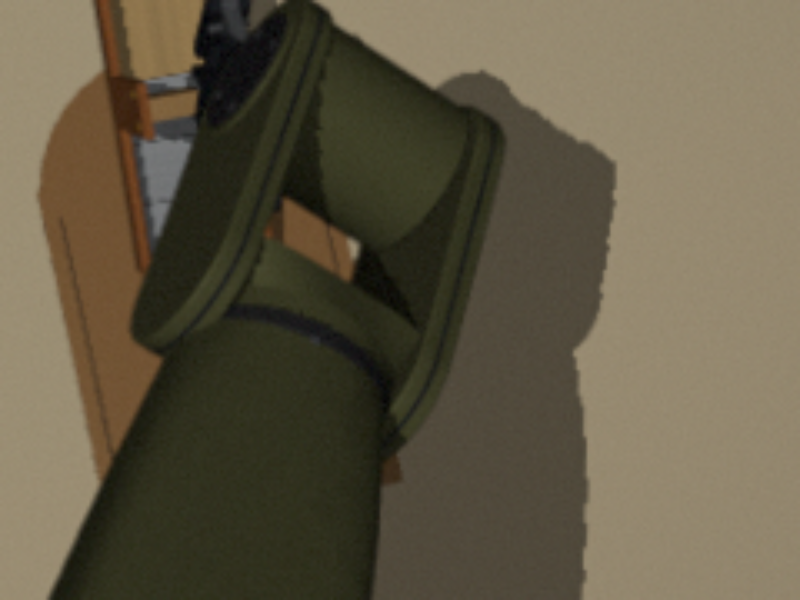

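Three weights are left in the tray, which the 5.7 N reading also supports. I'll level it and lift away.

Emit:
servo_tool:
  deltas:
    - [0,5,0,3,0,0]
    - [0,13,0,7,0,0]
    - [0,21,-1,11,0,0]
    - [0,28,-2,14.5,0,0]
    - [0,31,-4,16,0,0]

```text
t: 19.1
tool_pos: [0.6788, -0.1999, 0.1153]
tcp_rot: [[-0.169, 0.986, 0.001], [0.986, 0.169, -0.001], [-0.001, 0.001, -1.0]]
force: [0.6, -0.5, -5.8]
grip_width: 0.149
grip_force: 80.5
```

Emit:
servo_tool:
  deltas:
    - [0,0,-8,0,0,0]
    - [0,0,-22,0,0,0]
    - [0,0,-40,0,0,0]
    - [0,0,-58,0,0,0]
    - [0,0,-72,0,0,0]

```text
t: 19.52
tool_pos: [0.6767, -0.2006, 0.1896]
tcp_rot: [[-0.168, 0.986, 0.003], [0.986, 0.168, -0.001], [-0.001, 0.003, -1.0]]
force: [0.2, 0.1, -5.3]
grip_width: 0.15
grip_force: 80.5
```

Emit:
servo_tool:
  deltas:
    - [0,0,-9,0,0,0]
    - [0,0,-13,0,0,0]
    - [0,0,-13,0,0,0]

```text
t: 19.77
tool_pos: [0.677, -0.2005, 0.2014]
tcp_rot: [[-0.168, 0.986, 0.003], [0.986, 0.168, -0.001], [-0.001, 0.002, -1.0]]
force: [-0.1, 0.2, -5.7]
grip_width: 0.146
grip_force: 80.4
```

Run:
```python
from h import *
s=get_state();print(s["t"],s["tool_pos"],s["force"],s["joints"],lip())
prof()
print(delta([.4957,.2077,.198],Rtool(-.2265)))
for n in("scene","top"):
    p=capture(n)
    for d in recognise(p,"w1"):
        print(n,round(d["confidence"],2),np.round(d["extent"]).tolist(),back(p,[d["extent"][:2]],.008)[0].round(3).tolist())
```

```text
19.7667 [ 0.67704989 -0.20045785  0.20136715] [-0.11001776  0.19359731 -5.73012362] [-3.63907502e-01  2.61007960e-01  1.54380048e+00  1.90022359e-04
  1.33402786e+00 -5.33191632e-01] ([0.0592, -0.0004, 0.1371], 0.14)
y 0.025 from -0.17 .............k...k......................k....k...kkkkkkkkkkkkkkkkkkkkkkkkkkkk.........kkkkkkkkkk............................................kkk
[432.55, -109.53, 1.65, 0.03, -0.0, 22.67]
scene 0.79 [220.0, 280.0, 42.0, 32.0] [0.609, -0.211, 0.008]
scene 0.79 [449.0, 237.0, 27.0, 35.0] [0.696, 0.312, 0.008]
scene 0.72 [328.0, 214.0, 32.0, 19.0] [0.536, 0.071, 0.008]
scene 0.63 [403.0, 258.0, 16.0, 30.0] [0.705, 0.183, 0.008]
scene 0.61 [226.0, 286.0, 93.0, 136.0] [0.627, -0.201, 0.008]
top 0.84 [259.0, 160.0, 34.0, 34.0] [0.696, 0.186, 0.008]
top 0.84 [309.0, 231.0, 38.0, 25.0] [0.532, 0.073, 0.008]
top 0.79 [205.0, 162.0, 16.0, 31.0] [0.693, 0.311, 0.008]
top 0.53 [422.0, 127.0, 34.0, 71.0] [0.766, -0.188, 0.008]
```

Emit:
servo_tool:
  deltas:
    - [3.9,-1,0,0,0,0]
    - [12.6,-3.2,0,0,0,0]
    - [26,-6.6,0,0,0,0]
    - [44.6,-11.3,0,0,0,0]
    - [66.9,-16.9,0,0,0,0]

```text
t: 20.43
tool_pos: [0.6481, -0.1359, 0.1993]
tcp_rot: [[-0.168, 0.986, -0.0], [0.986, 0.168, 0.0], [0.0, -0.0, -1.0]]
force: [0.2, -0.6, -4.7]
grip_width: 0.15
grip_force: 80.4
```

Emit:
servo_tool:
  deltas:
    - [24.2,-6.1,0,0,0,0]
    - [48.5,-12.3,0,0,0,0]
    - [72.7,-18.4,0,0,0,0]
    - [97,-24.5,0,0,0,0]
    - [121,-30.7,0,0,0,0]

```text
t: 20.85
tool_pos: [0.5967, -0.0207, 0.1996]
tcp_rot: [[-0.169, 0.986, -0.0], [0.986, 0.169, 0.001], [0.001, -0.0, -1.0]]
force: [1.1, 0.7, -6.4]
grip_width: 0.152
grip_force: 80.4
```

Emit:
servo_tool:
  deltas:
    - [24.2,-6.1,0,0,0,0]
    - [48.5,-12.3,0,0,0,0]
    - [72.7,-18.4,0,0,0,0]
    - [97,-24.5,0,0,0,0]
    - [121,-30.7,0,0,0,0]

```text
t: 21.27
tool_pos: [0.5458, 0.0931, 0.1996]
tcp_rot: [[-0.169, 0.986, 0.0], [0.986, 0.169, 0.0], [0.0, 0.0, -1.0]]
force: [-0.1, 0.1, -5.3]
grip_width: 0.15
grip_force: 80.4
```

Emit:
servo_tool:
  deltas:
    - [21.3,-5.4,0,0,0,1]
    - [39.7,-10,0,0,0,4]
    - [55,-14,0,0,0,8]
    - [69,-17.4,0,0,0,12]
    - [80,-20.4,0,0,0,16]

```text
t: 21.68
tool_pos: [0.5121, 0.1684, 0.1997]
tcp_rot: [[0.111, 0.994, -0.0], [0.994, -0.111, 0.0], [0.0, -0.0, -1.0]]
force: [1.2, -0.3, -5.6]
grip_width: 0.151
grip_force: 80.4
```

Run:
```python
from h import *
s=get_state();print(s["t"],s["tool_pos"],s["force"])
print(delta([.4957,.2077,.198],Rtool(-.2265)))
```

```text
21.6833 [0.51213631 0.16837844 0.19966303] [ 1.16375981 -0.27789168 -5.62673519]
[37.25, -20.71, 1.68, -0.01, -0.02, 6.59]
```

Emit:
servo_tool:
  deltas:
    - [11,-6,0,0,0,3]
    - [20,-11,1,0,0,5]
    - [28,-15.5,1.7,0,0,6.6]
    - [33,-18.5,1.7,0,0,6.6]
    - [36.5,-20.5,1.7,0,0,6.6]

```text
t: 22.1
tool_pos: [0.4963, 0.206, 0.1979]
tcp_rot: [[0.221, 0.975, -0.0], [0.975, -0.221, -0.0], [-0.0, -0.0, -1.0]]
force: [-0.5, -0.3, -5.7]
grip_width: 0.152
grip_force: 80.4
```

Emit:
servo_tool:
  deltas:
    - [0,0,0,0,0,0]
    - [0,0,0,0,0,0]
    - [0,0,0,0,0,0]

```text
t: 22.35
tool_pos: [0.4975, 0.2048, 0.1979]
tcp_rot: [[0.223, 0.975, 0.0], [0.975, -0.223, -0.0], [-0.0, 0.0, -1.0]]
force: [-0.4, -0.6, -6.0]
grip_width: 0.151
grip_force: 80.4
```

Run:
```python
from h import *
s=get_state();print(s["t"],s["tool_pos"],s["force"])
print(delta([.4957,.2077,.0685],Rtool(-.2265)))
im=[]
for n in("top","scene"):
    p=capture(n);im.append(p["frame"])
    for d in recognise(p,"w1"):
        print(n,round(d["confidence"],2),np.round(d["extent"]).tolist(),back(p,[d["extent"][:2]],.008)[0].round(3).tolist())
# pattern-frame rectified card
    xs=np.arange(.2,-.13,-.001);ys=np.arange(.105,-.105,-.001);g=np.array([[x,y,.005] for x in xs for y in ys])
    uv=proj(p,T(PQ,g)).astype(np.float32).reshape(len(xs),len(ys),2)
    cv2.imwrite(f"pics/card_{n}.png",cv2.remap(p["frame"],uv[...,0],uv[...,1],cv2.INTER_LINEAR)[:,:,::-1])
a=[cv2.imread(f"pics/card_{n}.png") for n in("top","scene")]
sc=cv2.resize(im[1][80:300,100:460,::-1],(540,330))
cv2.imwrite("pics/v10.png",cv2.resize(np.hstack([*a,sc[:,150:510]]),None,fx=1,fy=1))
```

```text
22.35 [0.49754581 0.20479708 0.19793785] [-0.42522489 -0.62553876 -6.00440009]
[2.44, -2.49, 129.44, 0.02, 0.01, 0.09]
top 0.86 [309.0, 231.0, 35.0, 26.0] [0.532, 0.073, 0.008]
top 0.71 [444.0, 243.0, 36.0, 24.0] [0.5, -0.225, 0.008]
top 0.71 [204.0, 161.0, 17.0, 34.0] [0.697, 0.314, 0.008]
top 0.65 [449.0, 270.0, 33.0, 24.0] [0.44, -0.234, 0.008]
top 0.65 [216.0, 284.0, 14.0, 14.0] [0.415, 0.283, 0.008]
top 0.6 [247.0, 265.0, 2.0, 10.0] [0.457, 0.211, 0.008]
top 0.5 [346.0, 189.0, 21.0, 19.0] [0.624, -0.011, 0.008]
top 0.46 [246.0, 254.0, 10.0, 12.0] [0.481, 0.213, 0.008]
scene 0.9 [205.0, 243.0, 31.0, 22.0] [0.509, -0.221, 0.008]
scene 0.84 [330.0, 211.0, 31.0, 15.0] [0.53, 0.078, 0.008]
scene 0.8 [402.0, 256.0, 18.0, 30.0] [0.7, 0.185, 0.008]
scene 0.76 [382.0, 149.0, 33.0, 19.0] [0.397, 0.29, 0.008]
scene 0.61 [383.0, 152.0, 67.0, 85.0] [0.405, 0.288, 0.008]
scene 0.57 [448.0, 236.0, 26.0, 30.0] [0.695, 0.31, 0.008]
scene 0.56 [193.0, 221.0, 32.0, 22.0] [0.44, -0.236, 0.008]
scene 0.5 [368.0, 123.0, 22.0, 10.0] [0.289, 0.299, 0.008]
scene 0.42 [382.0, 138.0, 15.0, 4.0] [0.358, 0.309, 0.008]
```

View pics/v10.png

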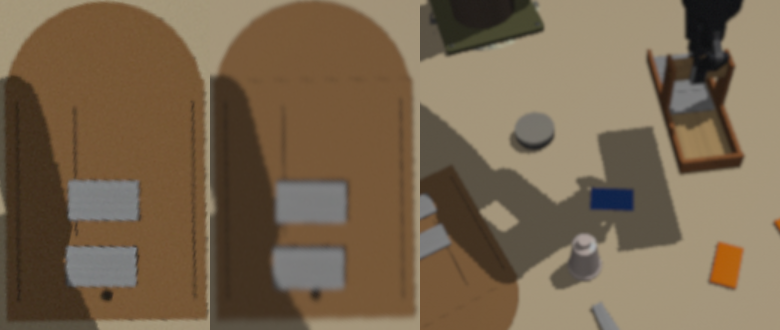

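Both weights lie flat on the card, at about (103,200) and (101,266) in the rectified view. The other three are in the tray. Setting it back down.

Emit:
servo_tool:
  deltas:
    - [1,-1,8,0,0,0]
    - [2.4,-2.4,25,0,0,0]
    - [2.4,-2.4,50,0,0,0]
    - [2.4,-2.4,75,0,0,0]
    - [2.4,-2.4,95,0,0,0]

```text
t: 22.97
tool_pos: [0.4948, 0.2076, 0.1004]
tcp_rot: [[0.223, 0.975, -0.002], [0.975, -0.223, -0.001], [-0.001, -0.002, -1.0]]
force: [-0.7, -0.2, -6.3]
grip_width: 0.151
grip_force: 80.4
```

Emit:
servo_tool:
  deltas:
    - [0,0,12,0,0,0]
    - [0,0,20,0,0,0]
    - [0,0,25,0,0,0]
    - [0,0,28,0,0,0]
    - [0,0,28,0,0,0]

```text
t: 23.38
tool_pos: [0.4961, 0.2081, 0.0752]
tcp_rot: [[0.223, 0.975, 0.001], [0.975, -0.223, 0.0], [0.0, 0.001, -1.0]]
force: [-0.1, -0.6, -5.1]
grip_width: 0.149
grip_force: 80.4
```

Emit:
servo_tool:
  deltas:
    - [0,0,0,0,0,0]
    - [0,0,0,0,0,0]

```text
t: 23.55
tool_pos: [0.4966, 0.2083, 0.0762]
tcp_rot: [[0.223, 0.975, 0.002], [0.975, -0.223, 0.001], [0.001, 0.002, -1.0]]
force: [0.1, 0.9, -6.2]
grip_width: 0.156
grip_force: 80.4
```

Run:
```python
from h import *
s=get_state();print(s["t"],s["tool_pos"],s["force"],s["ft_torque"])
print(delta([.4957,.2077,.0678],Rtool(-.2265)))
```

```text
23.55 [0.49661009 0.20825947 0.07616297] [ 0.14242672  0.86296341 -6.16605887] [-0.03289371 -0.21304702 -0.01667146]
[-0.76, -0.78, 8.36, 0.12, -0.07, 0.09]
```

Emit:
servo_tool:
  deltas:
    - [0,0,2,0,0,0.1]
    - [0,0,4,0,0,0.1]
    - [0,0,6,0,0,0.1]
    - [0,0,7,0,0,0.1]
    - [0,0,7,0,0,0.1]

```text
t: 23.97
tool_pos: [0.4958, 0.208, 0.0681]
tcp_rot: [[0.225, 0.974, -0.0], [0.974, -0.225, 0.0], [-0.0, -0.0, -1.0]]
force: [-0.9, -0.9, -3.7]
grip_width: 0.151
grip_force: 80.9
```

Emit:
servo_tool:
  deltas:
    - [0,0,0.5,0,0,0]
    - [0,0,0.5,0,0,0]
    - [0,0,0.5,0,0,0]

```text
t: 24.22
tool_pos: [0.4958, 0.208, 0.0681]
tcp_rot: [[0.225, 0.974, -0.0], [0.974, -0.225, -0.0], [-0.0, -0.0, -1.0]]
force: [-3.9, -2.2, 3.8]
grip_width: 0.148
grip_force: 81.9
```

Run:
```python
from h import *
s=get_state();print(s["t"],s["tool_pos"],s["force"],s["ft_torque"])
print(delta([.4957,.2077,.0678],Rtool(-.2265)))
```

```text
24.2167 [0.49577726 0.20797486 0.06810844] [-3.93466581 -2.22673824  3.7806812 ] [-0.21731617  0.66235564  0.00709681]
[-0.29, -0.01, 0.31, -0.01, 0.0, -0.01]
```

On the bench. Releasing and retreating straight up.

Emit:
servo_tool:
  deltas:
    - [0,0,0,0,0,0]
    - [0,0,0,0,0,0]
    - [0,0,0,0,0,0]
    - [0,0,0,0,0,0]
    - [0,0,0,0,0,0]
  grip: 1

```text
t: 24.63
tool_pos: [0.496, 0.2081, 0.0675]
tcp_rot: [[0.225, 0.974, 0.001], [0.974, -0.225, 0.0], [0.0, 0.001, -1.0]]
force: [0.7, -0.2, -1.4]
grip_width: 0.854
grip_force: 0.0
```

Emit:
servo_tool:
  deltas:
    - [0,0,-5,0,0,0]
    - [0,0,-20,0,0,0]
    - [0,0,-45,0,0,0]
    - [0,0,-75,0,0,0]
    - [0,0,-105,0,0,0]

```text
t: 25.05
tool_pos: [0.4952, 0.2078, 0.1732]
tcp_rot: [[0.225, 0.974, -0.001], [0.974, -0.225, -0.0], [-0.001, -0.001, -1.0]]
force: [0.3, 0.3, 1.3]
grip_width: 1.003
grip_force: 0.0
```

Emit:
servo_tool:
  deltas:
    - [-20,0,-30,0,0,0]
    - [-50,0,-60,0,0,0]
    - [-90,0,-80,0,0,0]
    - [-130,0,-90,0,0,0]
    - [-170,0,-90,0,0,0]

```text
t: 25.47
tool_pos: [0.4587, 0.0427, 0.2667]
tcp_rot: [[0.223, 0.975, 0.007], [0.975, -0.223, -0.0], [0.001, 0.007, -1.0]]
force: [0.8, -1.5, -0.8]
grip_width: 0.999
grip_force: 0.0
```

Emit:
servo_tool:
  deltas:
    - [-40,0,0,0,0,0]
    - [-80,0,0,0,0,0]
    - [-120,0,0,0,0,0]
    - [-120,0,0,0,0,0]
    - [-120,0,0,0,0,0]

```text
t: 25.88
tool_pos: [0.4304, -0.075, 0.2628]
tcp_rot: [[0.23, 0.973, 0.001], [0.973, -0.23, 0.0], [0.0, 0.001, -1.0]]
force: [-0.4, 0.8, -0.0]
grip_width: 1.003
grip_force: 0.0
```

Run:
```python
from h import *
s=get_state();print(s["t"],s["tool_pos"],s["force"])
v=[]
for n in ("top","scene"):
    p=capture(n); r=trace(p,"tray")
    for d in recognise(p,"w1"): print(n,round(d["confidence"],2),back(p,[d["extent"][:2]],.008)[0].round(3).tolist())
    if r: print(n,hullfit([(p,r[0]["region"])],TR,[.4957,.2077,-.22]))
    for k in("tin","thread","shears"): print(k,[np.round(d["extent"]).tolist() for d in recognise(p,k)[:1]])
```

```text
25.8833 [ 0.43044351 -0.07495434  0.26277235] [-0.36843523  0.84792719 -0.01535502]
top 0.94 [0.448, 0.222, 0.008]
top 0.87 [0.503, -0.223, 0.008]
top 0.75 [0.696, 0.189, 0.008]
top 0.69 [0.694, 0.314, 0.008]
top 0.66 [0.533, 0.071, 0.008]
top 0.6 [0.403, 0.229, 0.008]
top 0.53 [0.481, 0.212, 0.008]
top (array([ 0.495208  ,  0.20744926, -0.21928499]), np.float64(0.021028995513916016))
tin [[341.0, 310.0, 23.0, 33.0]]
thread [[346.0, 189.0, 22.0, 23.0]]
shears [[334.0, 114.0, 38.0, 100.0]]
scene 0.97 [0.51, -0.226, 0.008]
scene 0.97 [0.707, 0.183, 0.008]
scene 0.71 [0.486, 0.222, 0.008]
scene 0.64 [0.444, -0.242, 0.008]
scene 0.62 [0.452, 0.232, 0.008]
scene 0.57 [0.53, 0.072, 0.008]
scene 0.57 [0.693, 0.317, 0.008]
scene 0.55 [0.407, 0.237, 0.008]
scene (array([ 0.49788013,  0.21362092, -0.22354915]), np.float64(0.026712000370025635))
tin [[274.0, 165.0, 25.0, 22.0]]
thread [[310.0, 252.0, 18.0, 30.0]]
shears [[352.0, 338.0, 75.0, 107.0]]
```

The tray is back within about 1 mm of its starting pose, and nothing else has moved. Handing in.

```bash
python3 -c "
from cell import *
print(finish_job())"
```

```text
the job is handed in; nothing more can be done
None
```

The job is handed in: two weights lie flat on the card, and the other three are in the tray, which stands within about 1 mm of where it was, the same way round; the shears, thread cone and pin tin were not touched.

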